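# Change the filter slide in the spectrophotometer

## Robot

A 6-joint arm with a two-finger parallel gripper is mounted at the origin on the work surface. World frame = base frame: x ahead of the robot, y to its left, z up, the work surface at z = 0. Lengths are in m, angles in rad, forces in N, time in s.
With the tool pointing down it reaches from about 0.225 to 0.725 m from the base axis. Payload 3.1 kg.
Tool frame: the origin (TCP) lies midway between the tips of the shut fingers; the grasp point (between the pads) lies 19 mm behind it; z points along the fingers, y is the line along which they close (so a half turn about z gives the same grasp; the last joint's range is limited). The gripper opens to 85 mm and grips with 20 to 120 N. Pads are 22 mm wide; open, the fingers measure 114 mm over their backs; the gripper's body (76 mm by 85 mm) begins 54 mm behind the grasp point. The pads swing forward as they close: fully open they stand 13 mm farther back than shut.
Start: joints at [-1.396, 0.048, 0.099, 1.622, 0, 1.443], TCP at [0.157, -0.501, 0.231] pointing down, gripper open.
Joint ranges: [-2.91, 2.91], [-0.99, 1.94], [-1.21, 1.42], [-2.12, 2.29], [-1.49, 1.47], [-3.14, 3.14]. Speed limits (rad/s): [2.79, 2.79, 3.14, 3.14, 3.14, 3.14].

## Interface

Orientations are given as a unit quaternion [x, y, z, w].
In Python, from cell import sensors, snapshot, camera_model, ticket gives the robot as it stands.
- The arm moves only by the shell command python3 -m pendant 'ROWS' [FORCE]. ROWS is JSON, a list of rows, each a list of 7 numbers: the shift along the tool's x, y, z each as a share of 0.5 m, from -1 to 1, then the turn, a rotation vector about the tool's x, y, z each as a share of 180 degrees, from -1 to 1, then the opening, from -1 (shut) to 1 (fully open). In form: [[dx, dy, dz, wx, wy, wz, fingers], ...]. A call has 1 to 5 rows; each row shifts and turns the commanded pose from where the row before left it, along the tool's axes as they then stand; what a row does not reach is not made up. A row lasts 1/12 s, in which the tool goes at most 41.7 mm and 7.16 degrees, less where a joint would pass 70% of its speed; a pose out of reach is approached as far as the arm can. A call with a number of a shift or a turn outside -1 to 1 is refused whole. A call with a gripper value outside its range is refused whole. The fingers move at their own pace and stop on an object; FORCE is the grip in N (left out, the last holds). Time passes only in rows, so rows that do not move let the fingers close. It gives the time, the measured TCP pose, the force, the opening and the grip force at its end, in the units of the state.
- sensors.read_state(): the state, without advancing time (a new reading comes with each control period).
- snapshot(name): name is "scene" or "top"; returns (picture, depth): 480x640x3 uint8, red, green, blue; 480x640 float32, m along the optical axis (not along the pixel's ray), 0 where there is no reading.
- camera_model(name): a dict with "intrinsics" (3x3 intrinsics, pixels), "rvec" (rotation vector, rad) and "tvec" (3), from world to camera coordinates, as OpenCV has them. Camera axes: x right, y down, z forward; pixel columns grow to the right and rows downward; lengths in m; the calibration is good to about 2 mm. A picture is of the moment at which its call begins. camera_model takes no time and is no camera call.
- ticket.job_done(): hands the job in; it is judged then, once.
The state is a dict: "time": time; "q": joint angles; "qd": joint speeds; "joint_efforts": joint torques, N m; "ee_pos": TCP position; "orientation": TCP orientation; "wrist_force": force on the tool from outside, world axes, zero at the start; "moment": the same for the moment, N m; "width": finger opening in m; "finger_force": force on a finger pad.
Only numpy, scipy, OpenCV 4.12 (cv2) and the standard library are available. Lean on these libraries where they do the work, as an engineer would, in place of code of your own. Each camera call takes 0.05 s, during which the arm holds its last target. There are 200 camera calls.

## Task

Change the filter in the spectrophotometer: pull the white-handled slide out of its slot and lay it flat, handle up, in the white tray. Then take the orange-handled slide from the wooden rack and slide it, nose first and handle up, into the same slot until you feel it press against the hidden stop, and let go of it there, fully home. Leave the other slides and everything else on the bench where they are.

Things in the scene. Friction and masses are not known exactly. Their poses are not given: they have to be found in the camera images.
- slot_mouth (a point): Mouth of the filter slot in the spectrophotometer's front: centre of the slot's floor in the plane of the front wall, 30 mm above the table. x points level into the slot (insertion direction), y across, z up. Straight slot 29.5 wide, 13 high, hidden stop inside. Two black lead-in cheeks, 16 high, flare outward over the last 13 before the mouth. All sizes in these notes are in mm.
- spectro: Grey and white spectrophotometer, fixed, place and yaw vary; 400 deep, 340 wide, 175 tall; origin on the table below the slot mouth, axes as slot_mouth. An aluminium ledge level with the slot floor, 50 wide, projects 60 before the mouth and carries the slide's tail. Above, a full-width hood overhangs: front edge 28 before the mouth, underside 70 and top 145 above the slot floor.
- stop_face (a point): Face of the hidden stop inside the slot, mid-width, 5 above the slot floor; axes as slot_mouth. Never visible; 52 to 70 behind the mouth, different each time. Rigid: the force rises at once on it, while free sliding needs about 1 N. With a slide home its handle's centre is only 14 to 32 before the hood's edge: an upright gripper strikes the hood, one leaning back 35 to 45 degrees fits.
- old_grip (a point): Handle of the white-handled (clear) filter slide. Centre of the upright handle, 35 above the bar's underside. x runs along the bar to its nose, z up when flat. Nose end face 112 ahead of this point, tail end 18 behind it. At the start it is in the slot, lying on slot floor and ledge, nose 38 to 50 behind the mouth, free to be pulled straight out.
- amber_grip (a point): Handle of the orange-handled (amber) filter slide. Centre of the upright handle, 35 above the bar's underside. x runs along the bar to its nose, z up when flat. Nose end face 112 ahead of this point, tail end 18 behind it. At the start it lies in any one of the rack's three bays, underside 12 above the table.
- old_nose (a point): Middle of the nose end face of the white-handled slide, 5 above its underside, axes as its handle.
- amber_nose (a point): Middle of the nose end face of the orange-handled slide, 5 above its underside, axes as its handle.
- blue_grip (a point): Handle of the blue-handled filter slide, lying in another bay of the rack; stays there. Same shape as the others.
- green_grip (a point): Handle of the green-handled filter slide, lying in another bay of the rack; stays there. Same shape as the others.
- rack: Wooden rack, fixed, a plate 150 x 205 and 12 thick with four strips 5 wide rising 8 above it, making three bays 66 apart side by side along its y, each holding a slide along its x, noses to +x. Origin at the centre of its underside. Place and yaw vary.
- tray_floor (a point): White tray, fixed, empty at the start: outer 190 (x) x 120 (y), walls 4 thick and 16 tall, floor 5 above the table. This point is the centre of the inner floor, z up. Place and yaw vary.
- reagent: Bystander, loose: amber glass reagent bottle, black cap, 56 diameter, 125 tall (mm). Origin at the centre of its underside. Leave it where it is.
- jar: Bystander, loose: white plastic jar, 52 diameter, 85 tall (mm). Origin at the centre of its underside. Leave it where it is.
- flask: Bystander, loose: clear conical flask, 72 diameter at the foot, 103 tall (mm). Origin at the centre of its underside. Leave it where it is.
- dish: Bystander, loose: brass tin lid lying on the table, 60 diameter, 12 tall (mm). Origin at the centre of its underside. Leave it where it is.
- toolpot: Bystander, loose: white ceramic pot, 70 diameter, 90 tall, with steel spatulas sticking out to 150 (mm). Origin at the centre of its underside. Leave it where it is.
- carton: Bystander, loose: black open carton 110 x 90 x 60 tall (mm). Origin at the centre of its underside. Leave it where it is.
- washbottle: Bystander, loose: white plastic bottle, red cap, 60 diameter, 150 tall (mm). Origin at the centre of its underside. Leave it where it is.
- old: The white-handled slide: a black bar 130 long x 26 wide x 10 thick with three round filters in its top and, near its tail, one upright flat handle: 24 along the bar x 12 across x 50 tall, its top 60 above the bar's underside. About 110 g. Origin under the middle of the bar; handle centre 47 behind it along x (x points to the nose).
- amber: The orange-handled slide: a black bar 130 long x 26 wide x 10 thick with three round filters in its top and, near its tail, one upright flat handle: 24 along the bar x 12 across x 50 tall, its top 60 above the bar's underside. About 110 g. Origin under the middle of the bar; handle centre 47 behind it along x (x points to the nose).
Not all that is in view belongs to the job. What is shaped like the old but yellow is not meant.

How it is judged:
On the way, in this order (a step that is already met when the one before it is completed fails the run):
1. the white-handled slide lies flat, handle up, in the white tray (z of old_grip in the frame of tray_floor between 0.03 and 0.04 m and x of old_grip in the frame of tray_floor between -0.095 and 0.095 m and y of old_grip in the frame of tray_floor between -0.06 and 0.06 m and x of old_nose in the frame of tray_floor between -0.095 and 0.095 m and y of old_nose in the frame of tray_floor between -0.06 and 0.06 m and angle between old_grip's own z axis and vertical below 0.06 rad and linear speed of old below 0.02 m/s), for 0.2 s.
2. the orange-handled slide is in the slot, its nose against the hidden stop (x of amber_nose in the frame of stop_face above -0.002 m and y of amber_nose in the frame of stop_face between -0.004 and 0.004 m and z of amber_nose in the frame of stop_face between -0.006 and 0.006 m and angle between the x axis of amber_grip and the x axis of slot_mouth, either way round below 0.12 rad and angle between amber_grip's own z axis and vertical below 0.12 rad), for 0.1 s.
At the end, for the whole second after the job is handed in: The orange-handled slide is in the slot, handle up and in line with it (within 0.12 rad, 4 mm sideways), its nose within 2 mm of the hidden stop; the white-handled slide lies flat, handle up (within 0.06 rad), wholly inside the tray on its floor; both are at rest and released (all of step 1 and all of step 2 and linear speed of amber below 0.02 m/s); the robot touches nothing.
It fails at once if the blue- or green-handled slide was moved more than 30 mm (distance of any of blue_grip, green_grip from where it was at the start of the episode above 0.03 m).
It fails at once if a bystander (bottle, jar, flask, lid, pot, carton) was moved more than 30 mm (distance of any of reagent, jar, flask, dish, toolpot, carton, washbottle from where it was at the start of the episode above 0.03 m).
It fails at once if a bottle, jar, flask or pot was tipped over (angle between any of reagent, jar, flask, toolpot, washbottle's own z axis and vertical above 0.5 rad).
It also fails if it takes over 67 s, if anything falls off the work surface, if the arm or the gripper's body presses on something with over 40 N, if the wrist force passes 120 N, or if a joint passes its speed limit or range.

## Working session

There is one attempt and no reset: what is moved stays moved. The work goes in short steps, Python scripts to look and compute and a shell command to move; the robot and the scene stay as the last step left them, time stands still between calls to the robot, and variables do not carry over. Pictures are saved under pics/ and viewed, at most 10 in all, crops included, and the job is handed in when it is done.

```bash
ls; mkdir -p pics
cat > h.py <<'E'
import numpy as np, cv2
from cell import sensors, snapshot, camera_model, ticket
from scipy.spatial.transform import Rotation as R
def cam(n):
    m=camera_model(n); K=np.array(m["intrinsics"],float).reshape(3,3)
    return K, R.from_rotvec(np.ravel(m["rvec"])).as_matrix(), np.ravel(m["tvec"])
def onplane(n,uv,z):
    K,Rm,t=cam(n); uv=np.atleast_2d(np.array(uv,float)); c=-Rm.T@t
    d=np.c_[uv,np.ones(len(uv))]@np.linalg.inv(K).T@Rm
    return c+d*((z-c[2])/d[:,2])[:,None]
def cloud(n,dep):
    K,Rm,t=cam(n); v,u=np.mgrid[:480,:640]
    p=np.stack([u,v,np.ones_like(u)],-1)@np.linalg.inv(K).T*dep[...,None]
    return (p-t)@Rm
def proj(n,p):
    K,Rm,t=cam(n); q=(np.atleast_2d(p)@Rm.T+t)@K.T; return q[:,:2]/q[:,2:]
E
python3 - <<'E'
from h import *
for n in("scene","top"):
    im,d=snapshot(n); cv2.imwrite(f"pics/{n}0.png",im[...,::-1]); np.savez(f"{n}0.npz",im=im,d=d)
    K,Rm,t=cam(n); print(n,(-Rm.T@t).round(3),K[0,0], Rm[2].round(2))
print(sensors.read_state())
E
```

```text
pics
scene [ 0.617 -0.369  1.097] 454.50377905414985 [-0.1   0.29 -0.95]
top [ 0.31  -0.065  1.557] 488.6948943548259 [ 0.12  0.01 -0.99]
{'time': 0.1, 'q': array([-1.39578148e+00,  4.86752146e-02,  9.77241126e-02,  1.62201148e+00,
       -4.46269699e-06,  1.44300283e+00]), 'qd': array([-0.00027191, -0.00286104,  0.00384932, -0.00015035,  0.00211658,
       -0.00064143]), 'joint_efforts': array([ 1.87466372e-03, -3.39852118e+01,  3.20935392e+01,  1.58089434e-02,
       -1.74176998e-04, -3.38783998e-06]), 'ee_pos': array([ 0.15644632, -0.50055404,  0.23021975]), 'orientation': array([ 9.88559687e-01,  1.50826301e-01, -2.78016764e-05, -1.08277111e-03]), 'wrist_force': array([-0.03944156, -0.193156  , -0.64915278]), 'moment': array([ 0.01050761,  0.04188826, -0.00979516]), 'finger_force': 0.0, 'width': 0.0853595657918183}
```

View pics/scene0.png

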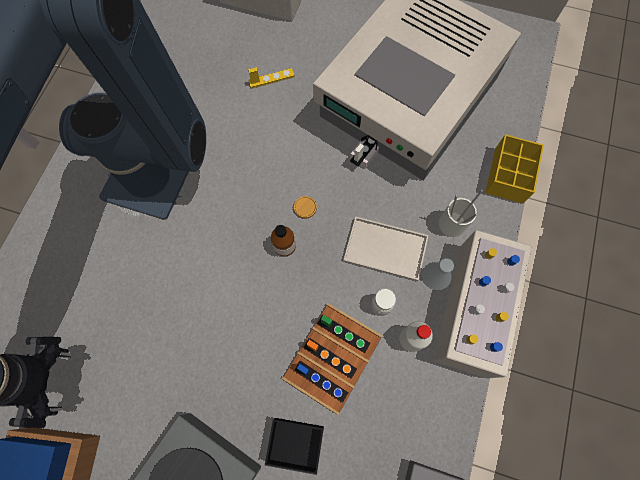

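View pics/top0.png

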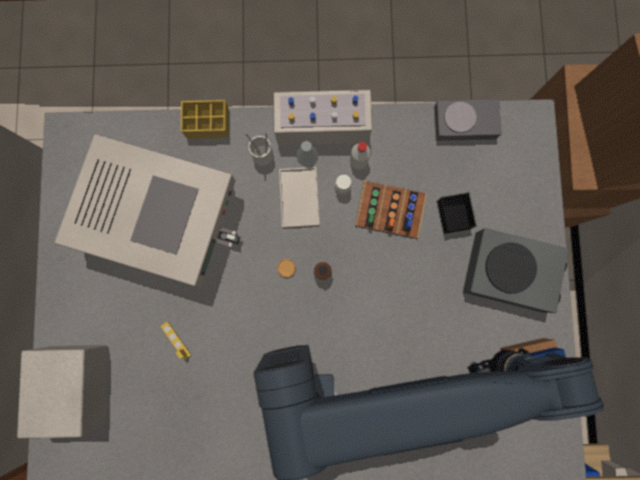

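Could be mistaken for the targets in the scene view: white handle (362,150) against the jar (385,300). Orange handle (312,345) against the yellow slide (270,76), the brass lid (305,207) and the bottle (283,240). I choose the white handle in the slot and the orange handle in the rack's middle bay.

Run:
```python
from h import *
z=np.load("scene0.npz"); im,d=z["im"],z["d"]; P=cloud("scene",d)
a=cv2.resize(im[110:190,310:450],None,fx=5,fy=5,interpolation=2)[:, :400*2]
b=cv2.resize(im[295:415,270:390],None,fx=3.33,fy=3.33,interpolation=2)
b=cv2.resize(b,(400,400));a=cv2.resize(im[120:190,330:400],(400,400),interpolation=2)
cv2.imwrite("pics/crop0.png",np.hstack([a,b])[...,::-1])
def rect(m,name):
    p=P[m]; r=cv2.minAreaRect((p[:,:2]*1000).astype(np.float32)); print(name,m.sum(),'z',np.median(p[:,2]).round(4),'mean',p.mean(0).round(4),'rect',np.round(r[0],1),np.round(r[1],1),round(r[2],2)); 
u=np.arange(640)[None]+0*np.arange(480)[:,None]; v=np.arange(480)[:,None]+0*u
box=lambda a,b,c,e:(u>=a)&(u<b)&(v>=c)&(v<e)
Z=P[...,2]
hsv=cv2.cvtColor(im,cv2.COLOR_RGB2HSV); H,S,V=[hsv[...,i] for i in range(3)]
rect(box(300,530,0,180)&(abs(Z-.175)<.004),"spectro top")
rect(box(345,385,130,170)&(abs(Z-.09)<.005),"old handle top")
rect(box(345,385,130,170)&(abs(Z-.04)<.005)&(V<90),"old bar")
rect(box(335,395,120,180)&(abs(Z-.03)<.004),"ledge")
for nm,bx in (("amber",(300,325,335,355)),("green",(315,335,312,330)),("blue",(292,312,360,378))):
    rect(box(*bx)&(S>120)&(Z>.06)&(Z<.08),nm+" handle top")
rect(box(335,435,210,285)&(abs(Z-.016)<.003),"tray rim")
rect(box(345,425,220,275)&(abs(Z-.005)<.003)&(V>170),"tray floor")
rect(box(270,390,295,420)&(abs(Z-.012)<.003)&(S>60),"rack plate")
rect(box(290,370,325,390)&(abs(Z-.022)<.003)&(V<80),"bars")
for nm,bx in (("jar",(370,400,285,315)),("washb",(400,440,315,350)),("flask",(420,460,255,290)),("reagent",(265,300,222,258)),("pot",(440,485,190,240)),("lid",(290,320,195,220)),("carton",(262,328,412,480))):
    m=box(*bx)&(Z>.008); p=P[m]; print(nm,np.median(p,0).round(3),p[:,2].max().round(3))
```

```text
spectro top 16963 z 0.1744 mean [0.6048 0.4229 0.1746] rect [598.9 444.6] [430.3 340. ] 72.04
old handle top 43 z 0.089 mean [0.5216 0.2077 0.0889] rect [521.3 207. ] [24.9 12.2] 71.0
old bar 214 z 0.0388 mean [0.5323 0.2395 0.0392] rect [524.3 232.1] [84.5 89.8] 72.02
ledge 231 z 0.0295 mean [0.5287 0.2487 0.0297] rect [508.6 238.3] [ 83.8 187.6] 71.57
amber handle top 63 z 0.0702 mean [ 0.5591 -0.2853  0.07  ] rect [ 559.1 -285.2] [11.7 23.5] 75.9
green handle top 62 z 0.0709 mean [ 0.5719 -0.2231  0.0705] rect [ 571.9 -222.8] [12.  23.6] 76.79
blue handle top 66 z 0.0704 mean [ 0.5551 -0.3404  0.0706] rect [ 555.1 -340.4] [11.8 23.6] 75.18
tray rim 368 z 0.015 mean [ 0.6691 -0.0036  0.0152] rect [673.    0.7] [221.5 123.6] 1.94
tray floor 1778 z 0.0037 mean [0.6561 0.0023 0.0039] rect [655.5   2.8] [178.  109.6] 1.86
rack plate 2517 z 0.0111 mean [ 0.6103 -0.2945  0.0113] rect [ 609.3 -292.3] [204.5 149.6] 76.65
bars 754 z 0.021 mean [ 0.6084 -0.2944  0.0212] rect [ 605.2 -292.4] [145.  129.8] 76.81
jar [ 0.683 -0.148  0.082] 1.097
washb [ 0.767 -0.204  0.101] 1.097
flask [ 0.794 -0.038  0.043] 1.097
reagent [ 0.421 -0.079  0.084] 1.097
pot [0.809 0.105 0.07 ] 1.097
lid [0.429 0.046 0.01 ] 1.097
carton [ 0.582 -0.514  0.056] 1.097
```

View pics/crop0.png

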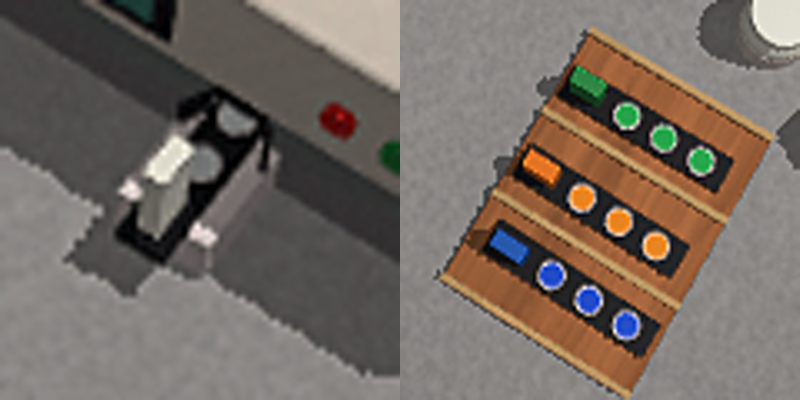

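Left crop: the white handle is upright on the black bar between the cheeks, about (165,185). Right crop: the orange slide is in the middle bay, handle (543,168), noses to lower right. Geometry agrees with the notes: the old handle is 64 mm before the mouth and 0.5 mm off-axis, and the slot yaw is 72.0°. Next I turn the wrist in place.

```bash
cat >> h.py <<'E'
def pose(grip,yaw,tilt,back=0.):
    y,t=np.radians([yaw,tilt]); f=np.array([np.cos(y),np.sin(y),0]); up=np.array([0,0,1.])
    z=np.sin(t)*f-np.cos(t)*up; x=-(np.cos(t)*f+np.sin(t)*up)
    return np.array(grip)+(.019-back)*z, R.from_matrix(np.c_[x,np.cross(z,x),z])
def delta(p,Rt,name=""):
    """shares: shift first (present axes), then turn"""
    s=sensors.read_state(); Rc=R.from_quat(s["orientation"])
    d=Rc.inv().apply(p-s["ee_pos"])/.5; w=(Rc.inv()*Rt).as_rotvec()/np.pi
    print(name,"t",round(s["time"],2),"shift",d.round(4),"rows>=",round(np.linalg.norm(d)/.08,1),"turn",w.round(4),"rows>=",round(np.linalg.norm(w)/.039,1)); return d,w
def show():
    s=sensors.read_state(); print(round(s["time"],2),s["ee_pos"].round(4),"q",s["q"].round(2),"F",s["wrist_force"].round(1),"w",round(s["width"],4),"ff",round(s["finger_force"],1))
E
A='[[0,0,0,0,0,-0.039,0],[0,0,0,0,0,-0.039,0],[0,0,0,0,0,-0.039,0],[0,0,0,0,0,-0.039,0],[0,0,0,0,0,-0.039,0]]'; true
python3 -m pendant '[[0,0,0,0,0,-0.039,0],[0,0,0,0,0,-0.039,0],[0,0,0,0,0,-0.039,0],[0,0,0,0,0,-0.039,0],[0,0,0,0,0,-0.039,0]]' 40
python3 -m pendant '[[0,0,0,0,0,-0.039,0],[0,0,0,0,0,-0.039,0],[0,0,0,0,0,-0.039,0],[0,0,0,0,0,-0.039,0],[0,0,0,0,0,-0.039,0]]'
python3 -m pendant '[[0,0,0,0,0,-0.039,0],[0,0,0,0,0,-0.039,0],[0,0,0,0,0,-0.039,0],[0,0,0,0,0,-0.039,0],[0,0,0,0,0,-0.039,0]]'
python3 - <<'E'
from h import *
show(); delta(np.array([.48,.08,.25]),pose([0,0,0],72.04,0)[1])
E
```

```text
time: 0.52
ee_pos: [0.1565, -0.5007, 0.2306]
orientation: [0.896, 0.445, 0.0, -0.001]
wrist_force: [-0.1, 0.8, 0.1]
width: 0.0424
finger_force: 0.0
time: 0.93
ee_pos: [0.1565, -0.5007, 0.2306]
orientation: [0.72, 0.694, 0.0, -0.001]
wrist_force: [0.9, -0.2, 0.9]
width: 0.0425
finger_force: 0.0
time: 1.35
ee_pos: [0.1565, -0.5008, 0.2306]
orientation: [0.477, 0.879, 0.001, -0.0]
wrist_force: [0.2, 0.1, 1.2]
width: 0.0429
finger_force: 0.0
1.35 [ 0.1565 -0.5008  0.2306] q [-1.4   0.05  0.1   1.62 -0.   -0.4 ] F [0.2 0.1 1.2] w 0.0429 ff 0.0
 t 1.35 shift [ 0.6218  1.1752 -0.0374] rows>= 16.6 turn [ 6.000e-04 -0.000e+00 -7.169e-01] rows>= 18.4
```

```bash
python3 -m pendant '[[0.031,0.059,-0.002,0,0,0,0],[0.031,0.059,-0.002,0,0,0,0],[0.031,0.059,-0.002,0,0,0,0],[0.031,0.059,-0.002,0,0,0,0],[0.031,0.059,-0.002,0,0,0,0]]' >/dev/null
python3 -m pendant '[[0.031,0.059,-0.002,0,0,0,0],[0.031,0.059,-0.002,0,0,0,0],[0.031,0.059,-0.002,0,0,0,0],[0.031,0.059,-0.002,0,0,0,0],[0.031,0.059,-0.002,0,0,0,0]]' >/dev/null
python3 -m pendant '[[0.031,0.059,-0.002,0,0,0,0],[0.031,0.059,-0.002,0,0,0,0],[0.031,0.059,-0.002,0,0,0,0],[0.031,0.059,-0.002,0,0,0,0],[0.031,0.059,-0.002,0,0,0,0]]' >/dev/null
python3 -m pendant '[[0.031,0.059,-0.002,0,0,0,0],[0.031,0.059,-0.002,0,0,0,0],[0.031,0.059,-0.002,0,0,0,0],[0.031,0.059,-0.002,0,0,0,0],[0.031,0.059,-0.002,0,0,0,0]]' 
python3 -m pendant '[[0,0,0,0,0,-0.038,0],[0,0,0,0,0,-0.038,0],[0,0,0,0,0,-0.038,0],[0,0,0,0,0,-0.038,0],[0,0,0,0,0,-0.038,0]]' >/dev/null
python3 -m pendant '[[0,0,0,0,0,-0.038,0],[0,0,0,0,0,-0.038,0],[0,0,0,0,0,-0.038,0],[0,0,0,0,0,-0.038,0],[0,0,0,0,0,-0.038,0]]' >/dev/null
python3 -m pendant '[[0,0,0,0,0,-0.038,0],[0,0,0,0,0,-0.038,0],[0,0,0,0,0,-0.038,0],[0,0,0,0,0,-0.038,0],[0,0,0,0,0,-0.038,0]]' >/dev/null
python3 -m pendant '[[0,0,0,0,0,-0.038,0],[0,0,0,0,0,-0.038,0],[0,0,0,0,0,-0.037,0],[0,0,0,0,0,-0.033,0],[0,0,0,0,0,0,0]]' 
python3 -m pendant '[[0,0,0,0,-0.037,0,0],[0,0,0,0,-0.037,0,0],[0,0,0,0,-0.037,0,0],[0,0,0,0,-0.037,0,0],[0,0,0,0,-0.037,0,0]]' >/dev/null
python3 -m pendant '[[0,0,0,0,-0.037,0,0],[0,0,0,0,0,0,0]]'
python3 - <<'E'
from h import *
show(); delta(*pose([.5213,.207,.069],72.04,40,.10),"pre")
E
```

```text
time: 3.02
ee_pos: [0.4863, 0.0799, 0.2507]
orientation: [0.48, 0.877, -0.0, -0.0]
wrist_force: [0.7, -1.4, 0.2]
width: 0.0427
finger_force: 0.0
time: 4.68
ee_pos: [0.4857, 0.0782, 0.2507]
orientation: [-0.585, 0.811, 0.0, -0.001]
wrist_force: [-0.0, -0.7, -0.4]
width: 0.043
finger_force: 0.0
time: 5.27
ee_pos: [0.4844, 0.0758, 0.2473]
orientation: [-0.545, 0.765, 0.203, 0.276]
wrist_force: [-0.8, -1.3, -0.9]
width: 0.0429
finger_force: 0.0
5.27 [0.4844 0.0758 0.2473] q [-0.42 -0.16 -0.22  1.6   0.69 -1.69] F [-0.8 -1.3 -0.9] w 0.0429 ff 0.0
pre t 5.27 shift [0.0211 0.0114 0.2862] rows>= 3.6 turn [-0.0012  0.0003 -0.006 ] rows>= 0.2
```

```bash
python3 -m pendant '[[0.004,0.002,0.057,0,0,-0.001,0],[0.004,0.002,0.057,0,0,-0.001,0],[0.004,0.002,0.057,0,0,-0.001,0],[0.004,0.002,0.057,0,0,-0.001,0],[0.004,0.002,0.057,0,0,-0.001,0]]' >/dev/null
python3 -m pendant '[[0,0,0,0,0,0,0]]'
python3 - <<'E'
from h import *
show(); delta(*pose([.5213,.207,.069],72.04,40,0.),"grasp")
im,d=snapshot("scene"); cv2.imwrite("pics/c1.png",cv2.resize(im[100:220,300:460],(800,600),interpolation=2)[...,::-1])
E
```

```text
time: 5.77
ee_pos: [0.5042, 0.1623, 0.1303]
orientation: [-0.555, 0.759, 0.201, 0.275]
wrist_force: [-1.7, 0.5, -1.3]
width: 0.0425
finger_force: 0.0
5.77 [0.5042 0.1623 0.1303] q [-0.22 -0.15 -0.44  1.21  0.69 -1.45] F [-1.7  0.5 -1.3] w 0.0425 ff 0.0
grasp t 5.77 shift [ 0.0049 -0.0056  0.1933] rows>= 2.4 turn [ 0.0011 -0.0013  0.0013] rows>= 0.1
```

View pics/c1.png

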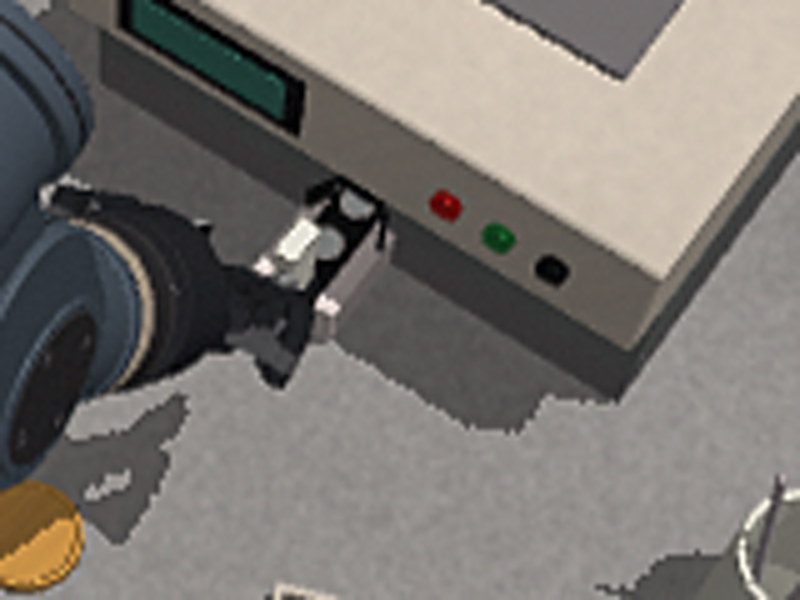

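The gripper is lined up behind the white handle (crop 300,240). Advance and close.

```bash
python3 -m pendant '[[0.001,-0.001,0.039,0,0,0,0],[0.001,-0.001,0.039,0,0,0,0],[0.001,-0.001,0.039,0,0,0,0],[0.001,-0.001,0.039,0,0,0,0],[0.001,-0.001,0.037,0,0,0,0]]' >/dev/null
python3 -m pendant '[[0,0,0,0,0,0,0]]' 
python3 -c "
from h import *
delta(*pose([.5213,.207,.069],72.04,40,0.),'grasp')"
python3 -m pendant '[[0,0,0,0,0,0,-1],[0,0,0,0,0,0,-1],[0,0,0,0,0,0,-1],[0,0,0,0,0,0,-1],[0,0,0,0,0,0,-1]]' 50
python3 - <<'E'
from h import *
show()
f=np.array([np.cos(np.radians(72.04)),np.sin(np.radians(72.04)),0])
s=sensors.read_state(); delta(s["ee_pos"]-.1*f+[0,0,.002],R.from_quat(s["orientation"]),"pull 100")
E
```

```text
time: 6.32
ee_pos: [0.5285, 0.2164, 0.0588]
orientation: [-0.555, 0.759, 0.198, 0.277]
wrist_force: [-0.5, -0.0, 0.1]
width: 0.0429
finger_force: 0.0
grasp t 6.32 shift [0.0039 0.008  0.008 ] rows>= 0.1 turn [-0.001  -0.0008  0.0023] rows>= 0.1
time: 6.73
ee_pos: [0.5284, 0.2159, 0.0617]
orientation: [-0.555, 0.758, 0.199, 0.279]
wrist_force: [-5.9, -0.1, 4.8]
width: 0.0115
finger_force: 48.7
6.73 [0.5284 0.2159 0.0617] q [-0.09 -0.06 -0.51  0.94  0.68 -1.29] F [-5.9 -0.1  4.8] w 0.0115 ff 48.7
pull 100 t 6.73 shift [ 0.1505  0.0007 -0.1318] rows>= 2.5 turn [0. 0. 0.] rows>= 0.0
```

```bash
python3 -m pendant '[[0.015,0,-0.013,0,0,0,-1],[0.03,0,-0.026,0,0,0,-1],[0.03,0,-0.026,0,0,0,-1],[0.03,0,-0.026,0,0,0,-1],[0.03,0,-0.026,0,0,0,-1]]' 
python3 -m pendant '[[0.03,0,-0.027,0,0,0,-1],[0.015,0,-0.013,0,0,0,-1],[0,0,0,0,0,0,-1]]'
python3 - <<'E'
from h import *
show()
im,d=snapshot("scene"); cv2.imwrite("pics/c2.png",cv2.resize(im[100:220,300:460],(800,600),interpolation=2)[...,::-1])
s=sensors.read_state(); Rc=R.from_quat(s["orientation"]); 
print(Rc.inv().apply([0,0,.1])/.5)
E
```

```text
time: 7.15
ee_pos: [0.5025, 0.1288, 0.0628]
orientation: [-0.555, 0.758, 0.196, 0.279]
wrist_force: [-0.2, -0.0, -1.0]
width: 0.0117
finger_force: 48.7
time: 7.4
ee_pos: [0.494, 0.0989, 0.0636]
orientation: [-0.554, 0.759, 0.196, 0.279]
wrist_force: [1.0, 0.0, -0.9]
width: 0.0112
finger_force: 48.9
7.4 [0.494  0.0989 0.0636] q [-0.37 -0.08 -0.51  1.17  0.7  -1.64] F [ 1.   0.  -0.9] w 0.0112 ff 48.9
[-0.12835199 -0.00240303 -0.15336229]
```

View pics/c2.png

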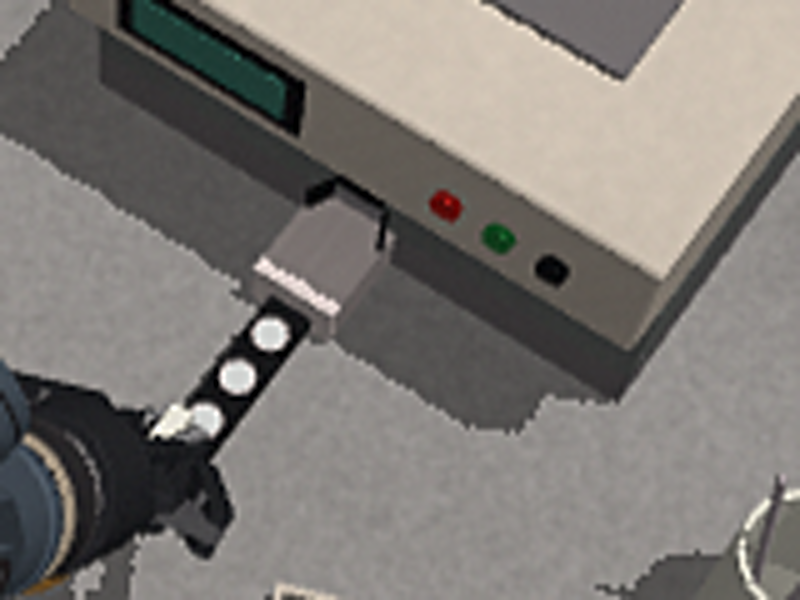

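The slide is out; its nose (290,310) is past the ledge and in line. Lift.

```bash
python3 -m pendant '[[-0.032,0,-0.038,0,0,0,-1],[-0.032,0,-0.038,0,0,0,-1],[-0.032,0,-0.038,0,0,0,-1],[-0.032,0,-0.038,0,0,0,-1],[-0.032,0,-0.038,0,0,0,-1]]'
python3 - <<'E'
from h import *
show()
p,Rt=pose([.6085-.0015,.0013,.16],1.86,40); p[2]=.17; d,w=delta(p,Rt)
s=sensors.read_state(); Rc=R.from_quat(s["orientation"]); print("zaxis",Rc.inv().apply([0,0,1]).round(3))
im,dd=snapshot("scene"); np.savez("s2.npz",im=im,d=dd); P=cloud("scene",dd)
V=im.max(-1).astype(int); Z=P[...,2]
m=(Z>.13)&(Z<.26)&(abs(P[...,0]-.52)<.09)&(abs(P[...,1]-.16)<.1)
for nm,k in(("dark bar",m&(V<70)&(P[...,1]>.13)),("white",m&(V>170))):
    q=P[k]; 
    if len(q): r=cv2.minAreaRect((q[:,:2]*1000).astype(np.float32)); print(nm,k.sum(),np.percentile(q[:,2],[5,50,95]).round(4),np.round(r[0],1),np.round(r[1],1),round(r[2],1))
E
```

```text
time: 7.87
ee_pos: [0.4918, 0.103, 0.1884]
orientation: [-0.556, 0.758, 0.197, 0.279]
wrist_force: [-1.1, -0.0, -1.8]
width: 0.0111
finger_force: 48.8
7.87 [0.4918 0.103  0.1884] q [-0.36 -0.17 -0.34  1.43  0.7  -1.63] F [-1.1 -0.  -1.8] w 0.0111 ff 48.8
 t 7.87 shift [ 0.1143 -0.304  -0.0432] rows>= 4.1 turn [0.2489 0.002  0.3016] rows>= 10.0
zaxis [-0.642 -0.011 -0.766]
dark bar 322 [0.1345 0.1636 0.1673] [505.2 198.9] [ 56.4 136.2] 11.6
white 579 [0.1653 0.1734 0.2144] [546.9 165.4] [189.8 124.7] 89.3
```

```bash
python3 -m pendant '[[0.014,-0.038,-0.005,0,0,0,-1],[0.014,-0.038,-0.005,0,0,0,-1],[0.014,-0.038,-0.005,0,0,0,-1],[0.014,-0.038,-0.005,0,0,0,-1],[0.014,-0.038,-0.005,0,0,0,-1]]' >/dev/null
python3 -m pendant '[[0.014,-0.038,-0.006,0,0,0,-1],[0.015,-0.038,-0.006,0,0,0,-1],[0.015,-0.038,-0.006,0,0,0,-1],[0,0,0,0.0226,0,0.0274,-1],[0,0,0,0.0226,0,0.0274,-1]]'  >/dev/null
python3 -m pendant '[[0,0,0,0.0226,0,0.0274,-1],[0,0,0,0.0226,0,0.0274,-1],[0,0,0,0.0226,0,0.0274,-1],[0,0,0,0.0226,0,0.0274,-1],[0,0,0,0.0226,0,0.0274,-1]]'  >/dev/null
python3 -m pendant '[[0,0,0,0.0226,0,0.0274,-1],[0,0,0,0.0226,0,0.0274,-1],[0,0,0,0.0226,0,0.0274,-1],[0,0,0,0.0226,0,0.0274,-1],[0,0,0,0,0,0,-1]]'
python3 - <<'E'
from h import *
show()
p,Rt=pose([.6085-.0015,.0013,.16],1.86,40); p[2]=.08; d,w=delta(p,Rt)
im,dd=snapshot("scene"); P=cloud("scene",dd)
cv2.imwrite("pics/c3.png",cv2.resize(im[170:290,310:470],(800,600),interpolation=2)[...,::-1])
V=im.max(-1).astype(int); Z=P[...,2]
m=(Z>.115)&(Z<.17)&(V<75)&(P[...,0]>.64)&(P[...,0]<.75)&(abs(P[...,1])<.05)
q=P[m]; r=cv2.minAreaRect((q[:,:2]*1000).astype(np.float32)); print(m.sum(),np.round(r,1) if 0 else r)
c=np.linalg.lstsq(np.c_[q[:,:2]-q[:,:2].mean(0),np.ones(len(q))],q[:,2],rcond=None)[0]; print("slope x,y,z",c.round(4))
E
```

```text
time: 9.58
ee_pos: [0.6183, 0.0048, 0.1679]
orientation: [-0.016, 0.939, 0.009, 0.344]
wrist_force: [0.2, 1.0, -2.2]
width: 0.0112
finger_force: 49.1
9.58 [0.6183 0.0048 0.1679] q [-0.17 -0.43 -0.63  0.67  0.14 -0.16] F [ 0.2  1.  -2.2] w 0.0112 ff 49.1
 t 9.58 shift [ 0.1124 -0.0071  0.1353] rows>= 2.2 turn [ 0.002   0.0013 -0.0001] rows>= 0.1
271 ((680.4937133789062, 8.349447250366211), (81.99304962158203, 27.279081344604492), 2.784536361694336)
slope x,y,z [0.0098 0.035  0.1447]
```

View pics/c3.png

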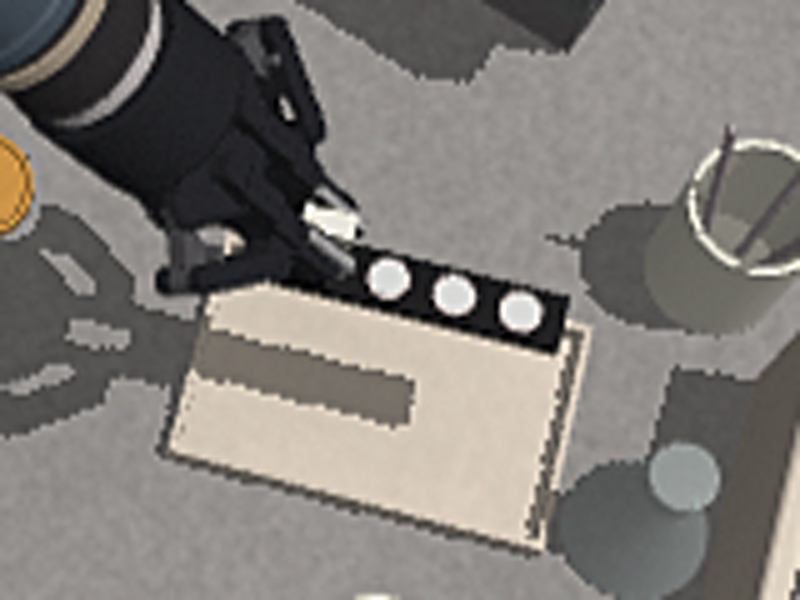

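The slide is level over the tray, with its shadow on the floor at (310,380). Descend.

```bash
python3 -m pendant '[[0.035,-0.002,0.041,0,0,0,-1],[0.035,-0.002,0.041,0,0,0,-1],[0.035,-0.002,0.041,0,0,0,-1],[0.035,-0.002,0.041,0,0,0,-1],[0.01,0,0.012,0,0,0,-1]]'
python3 -m pendant '[[0,0,0,0,0,0,-1],[0.0025,0,0.003,0,0,0,-1],[0.0025,0,0.003,0,0,0,-1],[0,0,0,0,0,0,-1]]'
python3 -m pendant '[[0.0025,0,0.003,0,0,0,-1],[0.0025,0,0.003,0,0,0,-1],[0,0,0,0,0,0,-1]]'
```

```text
time: 10.05
ee_pos: [0.6145, -0.0021, 0.0449]
orientation: [-0.015, 0.941, 0.009, 0.338]
wrist_force: [-0.3, 0.1, -3.5]
width: 0.0114
finger_force: 49.2
time: 10.38
ee_pos: [0.6208, -0.0027, 0.0516]
orientation: [-0.015, 0.938, 0.007, 0.346]
wrist_force: [-0.5, -1.0, -1.1]
width: 0.0118
finger_force: 49.2
time: 10.63
ee_pos: [0.6191, -0.0022, 0.0451]
orientation: [-0.015, 0.939, 0.007, 0.344]
wrist_force: [0.5, -0.3, -0.7]
width: 0.0109
finger_force: 49.2
```

```bash
python3 -m pendant '[[0.0025,0,0.003,0,0,0,-1],[0,0,0,0,0,0,-1],[0,0,0,0,0,0,-1]]'
python3 -m pendant '[[0.0025,0,0.003,0,0,0,-1],[0,0,0,0,0,0,-1],[0,0,0,0,0,0,-1]]'
python3 -m pendant '[[0.0025,0,0.003,0,0,0,-1],[0,0,0,0,0,0,-1],[0,0,0,0,0,0,-1]]'
```

```text
time: 10.88
ee_pos: [0.6187, -0.0022, 0.0424]
orientation: [-0.015, 0.939, 0.008, 0.343]
wrist_force: [-0.1, 0.1, -1.8]
width: 0.0114
finger_force: 49.2
time: 11.13
ee_pos: [0.6187, -0.0022, 0.0404]
orientation: [-0.015, 0.939, 0.008, 0.343]
wrist_force: [-0.3, -0.9, -1.0]
width: 0.0114
finger_force: 49.2
time: 11.38
ee_pos: [0.6187, -0.0022, 0.0384]
orientation: [-0.015, 0.939, 0.008, 0.343]
wrist_force: [-0.4, 0.1, -1.3]
width: 0.0114
finger_force: 49.2
```

```bash
python3 -m pendant '[[0.0025,0,0.003,0,0,0,-1],[0,0,0,0,0,0,-1],[0,0,0,0,0,0,-1]]'
python3 -m pendant '[[0.0012,0,0.0015,0,0,0,-1],[0,0,0,0,0,0,-1],[0,0,0,0,0,0,-1]]'
```

```text
time: 11.63
ee_pos: [0.6187, -0.0022, 0.0365]
orientation: [-0.015, 0.939, 0.008, 0.343]
wrist_force: [-0.7, -0.2, -0.8]
width: 0.0112
finger_force: 49.2
time: 11.88
ee_pos: [0.6191, -0.0023, 0.0359]
orientation: [-0.015, 0.939, 0.007, 0.344]
wrist_force: [-0.6, 0.1, -0.5]
width: 0.0111
finger_force: 49.3
```

```bash
python3 -m pendant '[[0.0012,0,0.0015,0,0,0,-1],[0,0,0,0,0,0,-1],[0,0,0,0,0,0,-1]]'
python3 -m pendant '[[0.0012,0,0.0015,0,0,0,-1],[0,0,0,0,0,0,-1],[0,0,0,0,0,0,-1]]'
```

```text
time: 12.13
ee_pos: [0.6198, -0.0024, 0.036]
orientation: [-0.015, 0.939, 0.007, 0.345]
wrist_force: [-0.5, 0.1, 1.7]
width: 0.0112
finger_force: 49.6
time: 12.38
ee_pos: [0.6204, -0.0025, 0.036]
orientation: [-0.015, 0.938, 0.007, 0.345]
wrist_force: [-3.0, -1.2, 5.1]
width: 0.0112
finger_force: 50.1
```

Contact with the tray floor at z 0.036, as expected. Release and back off along the tool axis.

```bash
python3 -m pendant '[[-0.0012,0,-0.0015,0,0,0,0],[0,0,0,0,0,0,0],[0,0,0,0,0,0,0],[0,0,0,0,0,0,0]]' >/dev/null
python3 -m pendant '[[0,0,-0.01,0,0,0,0],[0,0,-0.04,0,0,0,0],[0,0,-0.07,0,0,0,0],[0,0,-0.07,0,0,0,0],[0,0,-0.07,0,0,0,0]]' >/dev/null
python3 -m pendant '[[0,0,-0.07,0,0,0,0],[-0.032,0,-0.038,0,0,0,0],[-0.032,0,-0.038,0,0,0,0],[0,0,0,0,0,0,0]]'
python3 - <<'E'
from h import *
show()
for n in("scene","top"):
    im,dd=snapshot(n); np.savez(n+"4.npz",im=im,d=dd); P=cloud(n,dd)
    V=im.max(-1).astype(int); Z=P[...,2]; X,Y=P[...,0],P[...,1]
    t=(abs(X-.655)<.1)&(abs(Y)<.07)
    for nm,m in(("bar",t&(V<80)&(Z>.009)&(Z<.03)),("handle top",t&(V>140)&(Z>.057)&(Z<.072))):
        q=P[m]
        if len(q)>4: r=cv2.minAreaRect((q[:,:2]*1000).astype(np.float32)); print(n,nm,len(q),np.median(q[:,2]).round(4),np.round(r[0],1),np.round(r[1],1),round(r[2],1), np.linalg.lstsq(np.c_[q[:,:2]-q[:,:2].mean(0),np.ones(len(q))],q[:,2],rcond=None)[0].round(3))
im=np.load("scene4.npz")["im"]; cv2.imwrite("pics/c4.png",cv2.resize(im[200:420,260:480],(600,600),interpolation=2)[...,::-1])
# amber
z=np.load("scene4.npz"); P=cloud("scene",z["d"]); hsv=cv2.cvtColor(im,cv2.COLOR_RGB2HSV); Z=P[...,2]
m=(abs(P[...,0]-.56)<.03)&(abs(P[...,1]+.285)<.025)&(Z>.066)&(Z<.078)&(hsv[...,1]>120)
print("amber top",m.sum(),P[m].mean(0).round(4))
# three amber filters -> bar axis
o=((hsv[...,0]>5)&(hsv[...,0]<22)&(hsv[...,1]>150)&(hsv[...,2]>180)&(abs(Z-.0215)<.004)&(P[...,0]>.575)&(abs(P[...,1]+.305)<.04)).astype(np.uint8)
n,l,st,c=cv2.connectedComponentsWithStats(o); c=[c[i] for i in range(1,n) if st[i,4]>20]; w=onplane("scene",c,.022); print(w.round(4), np.degrees(np.arctan2(*(w[-1]-w[0])[[1,0]])))
E
```

```text
time: 13.47
ee_pos: [0.5153, -0.0073, 0.2205]
orientation: [-0.016, 0.936, 0.006, 0.35]
wrist_force: [0.7, -0.0, 1.6]
width: 0.0428
finger_force: 0.0
13.47 [ 0.5153 -0.0073  0.2205] q [-0.26 -0.78 -0.74  0.92  0.19 -0.23] F [ 0.7 -0.   1.6] w 0.0428 ff 0.0
scene bar 349 0.0126 [ 6.597e+02 -1.000e-01] [180.4 117.8] 2.3 [0.001 0.002 0.013]
scene handle top 44 0.0624 [611.9  -2.2] [23.2  9.8] 2.0 [0.071 0.252 0.063]
top bar 47 0.0128 [655.9  -3.2] [125.6  18.2] 2.0 [ 0.001 -0.046  0.014]
top handle top 26 0.0639 [610.5  -3.6] [ 9.7 24.3] 89.2 [-0.059 -0.216  0.063]
amber top 60 [ 0.559  -0.2852  0.0706]
[[ 0.5896 -0.293   0.022 ]
 [ 0.619  -0.3005  0.022 ]
 [ 0.648  -0.3082  0.022 ]] -14.650800784339483
```

View pics/c4.png

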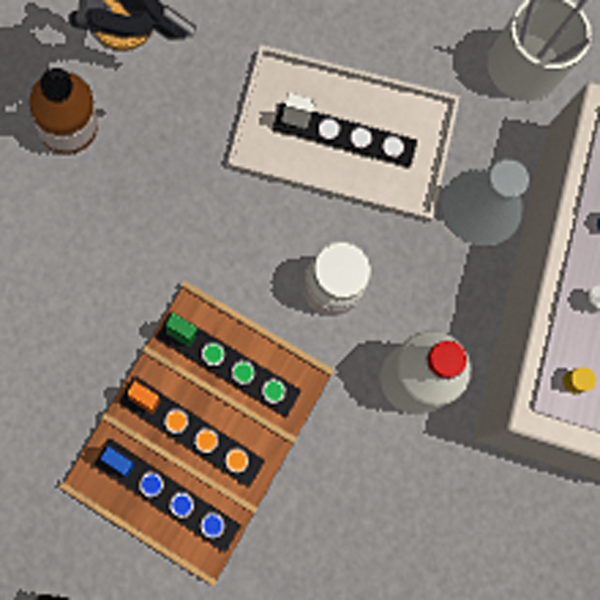

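The white-handled slide lies flat in the tray at (345,132). The rack is undisturbed, with the orange handle at (142,394). Next is amber.

```bash
python3 -m pendant '[[0,0,0,0,0,0,0],[0,0,0,0,0,0,0]]'
python3 - <<'E'
from h import *
p,Rt=pose([.559,-.2852,.053],-14.65,40,.1); p[2]=.2
delta(p,Rt)
E
```

```text
time: 13.73
ee_pos: [0.5115, -0.0062, 0.2078]
orientation: [-0.015, 0.94, 0.008, 0.342]
wrist_force: [0.2, 0.3, -0.7]
width: 0.0428
finger_force: 0.0
 t 13.73 shift [ 0.0262 -0.5312 -0.005 ] rows>= 6.6 turn [ 0.0603 -0.0003  0.0694] rows>= 2.4
```

```bash
python3 -m pendant '[[0.003,-0.066,-0.001,0,0,0,0],[0.003,-0.066,-0.001,0,0,0,0],[0.003,-0.066,-0.001,0,0,0,0],[0.003,-0.066,-0.001,0,0,0,0],[0.003,-0.066,0,0,0,0,0]]' >/dev/null
python3 -m pendant '[[0.004,-0.067,0,0,0,0,0],[0.004,-0.067,-0.001,0,0,0,0],[0.003,-0.067,0,0,0,0,0],[0,0,0,0.02,0,0.023,0],[0,0,0,0.02,0,0.023,0]]' >/dev/null
python3 -m pendant '[[0,0,0,0.02,0,0.023,0],[0,0,0,0,0,0,0],[0,0,0,0,0,0,0],[0,0,0,0,0,0,0]]' >/dev/null
python3 - <<'E'
from h import *
show(); delta(*pose([.559,-.2852,.053],-14.65,40,.1))
E
```

```text
14.9 [ 0.5095 -0.2716  0.2019] q [-0.79 -0.52 -0.62  0.85  0.34 -0.43] F [0.5 0.5 0. ] w 0.0423 ff 0.0
 t 14.9 shift [ 0.1129 -0.0013  0.1319] rows>= 2.2 turn [0.0008 0.0005 0.0009] rows>= 0.0
```

```bash
python3 -m pendant '[[0.028,0,0.033,0,0,0,0],[0.028,0,0.033,0,0,0,0],[0.028,-0.001,0.033,0,0,0,0],[0.029,0,0.033,0,0,0,0],[0,0,0,0,0,0,0]]' >/dev/null
python3 -m pendant '[[0,0,0,0,0,0,0],[0,0,0,0,0,0,0]]' >/dev/null
python3 - <<'E'
from h import *
show(); delta(*pose([.559,-.2852,.053],-14.65,40,0))
E
```

```text
15.48 [ 0.5096 -0.2734  0.1178] q [-0.79 -0.48 -0.76  0.66  0.34 -0.43] F [ 0.4 -0.7  0.8] w 0.0428 ff 0.0
 t 15.48 shift [0.0066 0.0021 0.2026] rows>= 2.5 turn [0.0001 0.0016 0.0007] rows>= 0.0
```

```bash
python3 -m pendant '[[0.002,0.001,0.04,0,0,0,0],[0.002,0.001,0.04,0,0.001,0,0],[0.001,0,0.04,0,0,0,0],[0.001,0,0.04,0,0,0,0],[0.001,0,0.04,0,0,0,0]]' >/dev/null
python3 -m pendant '[[0,0,0.002,0,0,0,0],[0,0,0,0,0,0,0],[0,0,0,0,0,0,0]]' >/dev/null
python3 - <<'E'
from h import *
show(); delta(*pose([.559,-.2852,.053],-14.65,40,0))
im,d=snapshot("scene"); cv2.imwrite("pics/c5.png",cv2.resize(im[300:420,250:410],(800,600),interpolation=2)[...,::-1])
E
```

```text
16.15 [ 0.5706 -0.2882  0.0391] q [-0.72 -0.2  -0.73  0.4   0.29 -0.36] F [-0.   0.5  0. ] w 0.0429 ff 0.0
 t 16.15 shift [ 0.0005 -0.0001  0.0013] rows>= 0.0 turn [0.     0.0009 0.0008] rows>= 0.0
```

View pics/c5.png

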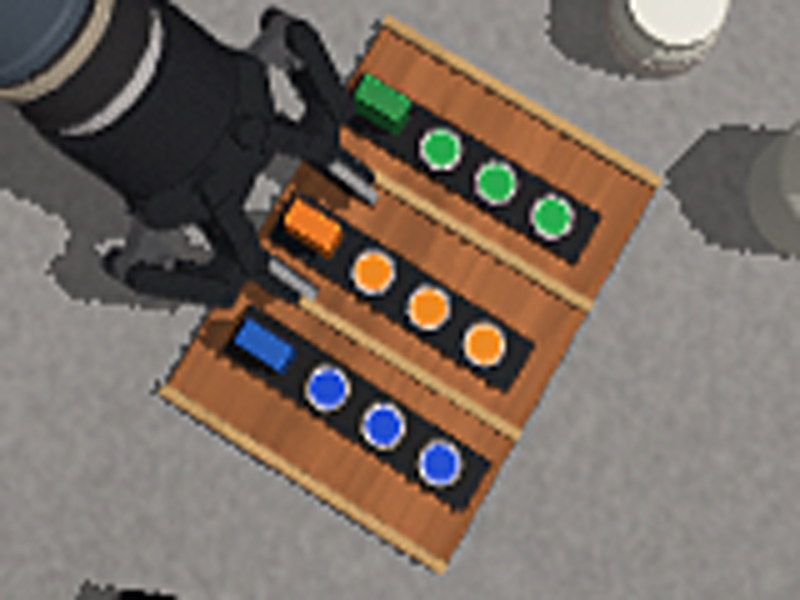

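The fingers straddle the orange handle (312,222) evenly and are clear of green and blue. Close and lift.

```bash
python3 -m pendant '[[0,0,0,0,0,0,-1],[0,0,0,0,0,0,-1],[0,0,0,0,0,0,-1],[0,0,0,0,0,0,-1],[0,0,0,0,0,0,-1]]' 60
python3 -m pendant '[[-0.013,0,-0.015,0,0,0,-1],[-0.026,0,-0.03,0,0,0,-1],[-0.032,0,-0.038,0,0,0,-1],[-0.032,0,-0.038,0,0,0,-1],[-0.032,0,-0.038,0,0,0,-1]]' >/dev/null
python3 -m pendant '[[-0.032,0,-0.038,0,0,0,-1],[0,0,0,0,0,0,-1],[0,0,0,0,0,0,-1]]'
python3 - <<'E'
from h import *
show()
s=sensors.read_state(); Rc=R.from_quat(s["orientation"])
f=np.array([np.cos(np.radians(72.04)),np.sin(np.radians(72.04)),0])
mouth=np.array([.5415,.2677,.03])
# handle held: pads 6 above centre. pre-insert: nose 35 mm before mouth -> handle 147 before
p,Rt=pose(mouth-.160*f+[0,0,.041],72.04,40); p[2]=s["ee_pos"][2]
print(p.round(4)); delta(p,Rt)
q=np.array([.45,-.1,p[2]]); delta(q,Rt,"via"); print(Rc.inv().apply(p-q)/.5)
E
```

```text
time: 16.62
ee_pos: [0.5702, -0.288, 0.0384]
orientation: [0.119, 0.932, -0.044, 0.34]
wrist_force: [-3.7, 0.8, 5.3]
width: 0.0115
finger_force: 59.0
time: 17.28
ee_pos: [0.5712, -0.2882, 0.1691]
orientation: [0.119, 0.931, -0.045, 0.341]
wrist_force: [0.2, -0.6, -0.8]
width: 0.0114
finger_force: 58.4
17.28 [ 0.5712 -0.2882  0.1691] q [-0.72 -0.34 -0.56  0.7   0.29 -0.36] F [ 0.2 -0.6 -0.8] w 0.0114 ff 58.4
[0.4959 0.1271 0.1691]
 t 17.28 shift [ 0.2695  0.7661 -0.2304] rows>= 10.6 turn [-0.3105  0.0004 -0.3675] rows>= 12.3
via t 17.28 shift [ 0.2509  0.3034 -0.2132] rows>= 5.6 turn [-0.3105  0.0004 -0.3675] rows>= 12.3
[ 0.01856578  0.46273232 -0.01719983]
```

```bash
python3 -m pendant '[[0.022,0.064,-0.019,0,0,0,-1],[0.022,0.064,-0.019,0,0,0,-1],[0.022,0.064,-0.019,0,0,0,-1],[0.022,0.064,-0.019,0,0,0,-1],[0.022,0.064,-0.019,0,0,0,-1]]' >/dev/null
python3 -m pendant '[[0.022,0.064,-0.019,0,0,0,-1],[0.022,0.064,-0.019,0,0,0,-1],[0.023,0.064,-0.019,0,0,0,-1],[0.023,0.064,-0.019,0,0,0,-1],[0.023,0.064,-0.019,0,0,0,-1]]' >/dev/null
python3 -m pendant '[[0.023,0.063,-0.02,0,0,0,-1],[0.023,0.063,-0.02,0,0,0,-1],[0,0,0,-0.024,0,-0.028,-1],[0,0,0,-0.024,0,-0.028,-1],[0,0,0,-0.024,0,-0.028,-1]]' >/dev/null
python3 -m pendant '[[0,0,0,-0.024,0,-0.028,-1],[0,0,0,-0.024,0,-0.028,-1],[0,0,0,-0.024,0,-0.028,-1],[0,0,0,-0.024,0,-0.028,-1],[0,0,0,-0.024,0,-0.028,-1]]' >/dev/null
python3 -m pendant '[[0,0,0,-0.024,0,-0.028,-1],[0,0,0,-0.024,0,-0.028,-1],[0,0,0,-0.024,0,-0.029,-1],[0,0,0,-0.023,0,-0.029,-1],[0,0,0,-0.023,0,-0.029,-1]]' >/dev/null
python3 -m pendant '[[0,0,0,0,0,0,-1],[0,0,0,0,0,0,-1],[0,0,0,0,0,0,-1]]'
cat > bar.py <<'E'
from h import *
import sys
lo,hi=float(sys.argv[1]),float(sys.argv[2])
im,d=snapshot("scene"); P=cloud("scene",d); hsv=cv2.cvtColor(im,cv2.COLOR_RGB2HSV); Z=P[...,2]
o=((hsv[...,0]>5)&(hsv[...,0]<22)&(hsv[...,1]>140)&(hsv[...,2]>110)&(Z>lo)&(Z<hi)&(P[...,0]>.46)&(P[...,1]>.1)).astype(np.uint8)
n,l,st,c=cv2.connectedComponentsWithStats(o); k=[i for i in range(1,n) if st[i,4]>12]
f=np.array([np.cos(np.radians(72.04)),np.sin(np.radians(72.04)),0]); g=np.array([-f[1],f[0],0]); M=np.array([.5415,.2677,.03])
zt=np.median(P[...,2][(l>0)]); print("z top",zt.round(4))
w=onplane("scene",c[k],zt)
for i,a in zip(k,w): print(st[i,4],c[i].round(1),a.round(4),"along",round((a-M)@f*1000,1),"side",round((a-M)@g*1000,1),"z",np.median(Z[l==i]).round(4))
E
python3 - <<'E'
from h import *
show()
s=sensors.read_state(); f=np.array([np.cos(np.radians(72.04)),np.sin(np.radians(72.04)),0]); mouth=np.array([.5415,.2677,.03])
p,Rt=pose(mouth-.160*f+[0,0,.041],72.04,40); p[2]=s["ee_pos"][2]; delta(p,Rt)
E
python3 bar.py .12 .19
```

```text
time: 19.62
ee_pos: [0.4942, 0.1282, 0.1661]
orientation: [-0.55, 0.761, 0.204, 0.279]
wrist_force: [-0.5, 0.1, -1.7]
width: 0.0112
finger_force: 59.0
19.62 [0.4942 0.1282 0.1661] q [-0.31 -0.17 -0.39  1.35  0.71 -1.56] F [-0.5  0.1 -1.7] w 0.0112 ff 59.0
 t 19.62 shift [ 0.0008 -0.0041 -0.0007] rows>= 0.1 turn [-0.0002  0.0024 -0.0017] rows>= 0.1
z top 0.1499
27 [359.9 135.4] [0.52   0.2052 0.1499] along -66.1 side 1.1 z 0.1499
30 [352.6 144.5] [0.5107 0.1766 0.1499] along -96.1 side 1.2 z 0.1502
25 [345.6 153.2] [0.5016 0.1496 0.1499] along -124.7 side 1.6 z 0.1494
```

The filters are in line with the slot, 1.3 mm left and level. Correct and descend over the ledge.

```bash
python3 -m pendant '[[0.027,-0.001,0.032,0,0.001,-0.001,-1],[0.027,-0.001,0.032,0,0.001,-0.001,-1],[0.027,0,0.032,0,0,0,-1],[0.027,0,0.032,0,0,0,-1],[0.027,0,0.032,0,0,0,-1]]' >/dev/null
python3 -m pendant '[[0,0,0,0,0,0,-1],[0,0,0,0,0,0,-1],[0,0,0,0,0,0,-1],[0,0,0,0,0,0,-1]]'
python3 bar.py .03 .06
python3 - <<'E'
from h import *
f=np.array([np.cos(np.radians(72.04)),np.sin(np.radians(72.04)),0]); mouth=np.array([.5415,.2677,.03])
delta(*pose(mouth-.156*f+[0,0,.041],72.04,40))
E
```

```text
time: 20.42
ee_pos: [0.4978, 0.1274, 0.065]
orientation: [-0.555, 0.758, 0.199, 0.28]
wrist_force: [0.7, 0.4, 0.0]
width: 0.0115
finger_force: 58.9
z top 0.0482
23 [358.2 156.9] [0.5234 0.2049 0.0482] along -65.4 side -2.1 z 0.0476
26 [351.5 165.3] [0.5137 0.1763 0.0482] along -95.5 side -1.7 z 0.0484
18 [345.1 173.6] [0.5049 0.1491 0.0482] along -124.1 side -1.8 z 0.0483
 t 20.47 shift [0.0058 0.0038 0.0172] rows>= 0.2 turn [-0.0016  0.0006  0.0024] rows>= 0.1
```

```bash
python3 -m pendant '[[0.003,0.002,0.004,0,0,0,-1],[0.003,0.002,0.004,0,0,0,-1],[0.003,0,0.003,0,0,0,-1],[0,0,0,0,0,0,-1],[0,0,0,0,0,0,-1]]'
python3 -m pendant '[[0.001,0,0.0012,0,0,0,-1],[0,0,0,0,0,0,-1],[0,0,0,0,0,0,-1]]'
python3 bar.py .03 .06
```

```text
time: 20.88
ee_pos: [0.495, 0.1283, 0.056]
orientation: [-0.554, 0.759, 0.201, 0.279]
wrist_force: [-0.6, 0.2, 1.3]
width: 0.0112
finger_force: 59.3
time: 21.13
ee_pos: [0.4953, 0.1283, 0.0556]
orientation: [-0.554, 0.758, 0.2, 0.279]
wrist_force: [-1.8, -1.8, 5.0]
width: 0.0112
finger_force: 59.9
z top 0.0398
24 [357.2 157.8] [0.5208 0.2062 0.0398] along -64.9 side 0.8 z 0.0404
25 [350.5 166.2] [0.5112 0.1776 0.0398] along -95.1 side 1.0 z 0.0398
21 [344.  174.4] [0.502  0.1501 0.0398] along -124.1 side 1.3 z 0.039
```

Light ledge contact at z 0.0556. Lift a hair, centre, and push in.

```bash
python3 -m pendant '[[-0.001,-0.0015,-0.0012,0,0,0,-1],[-0.012,0,0.010,0,0,0,-1],[-0.012,0,0.010,0,0,0,-1],[-0.012,0,0.010,0,0,0,-1],[0,0,0,0,0,0,-1]]'
python3 -m pendant '[[-0.008,0,0.0065,0,0,0,-1],[-0.008,0,0.0065,0,0,0,-1],[0,0,0,0,0,0,-1]]'
python3 bar.py .03 .06
```

```text
time: 21.6
ee_pos: [0.5032, 0.1514, 0.056]
orientation: [-0.555, 0.758, 0.2, 0.279]
wrist_force: [1.3, 0.8, 2.6]
width: 0.0111
finger_force: 59.3
time: 21.85
ee_pos: [0.5061, 0.1608, 0.0561]
orientation: [-0.554, 0.758, 0.2, 0.279]
wrist_force: [2.3, -0.2, 2.5]
width: 0.0111
finger_force: 59.3
z top 0.04
25 [364.7 148.6] [0.532 0.238 0.04 ] along -31.2 side -0.1 z 0.0402
24 [358.2 156.8] [0.5224 0.2097 0.04  ] along -61.1 side 0.3 z 0.0394
19 [352.2 164.7] [0.514 0.183 0.04 ] along -89.1 side -0.0 z 0.04
```

```bash
python3 -m pendant '[[-0.008,0,0.0065,0,0,0,-1],[-0.008,0,0.0065,0,0,0,-1],[-0.008,0,0.0065,0,0,0,-1],[0,0,0,0,0,0,-1]]'
python3 -m pendant '[[-0.008,0,0.0065,0,0,0,-1],[-0.008,0,0.0065,0,0,0,-1],[-0.008,0,0.0065,0,0,0,-1],[0,0,0,0,0,0,-1]]'
python3 -m pendant '[[-0.008,0,0.0065,0,0,0,-1],[-0.008,0,0.0065,0,0,0,-1],[-0.008,0,0.0065,0,0,0,-1],[0,0,0,0,0,0,-1]]'
python3 - <<'E'
from h import *
f=np.array([np.cos(np.radians(72.04)),np.sin(np.radians(72.04)),0]); mouth=np.array([.5415,.2677,.03])
p,Rt=pose(mouth-.08*f+[0,0,.041],72.04,40); delta(p,Rt); s=sensors.read_state(); print((s["ee_pos"]-p)@f+.032, "nose est"); show()
E
```

```text
time: 22.23
ee_pos: [0.5107, 0.1751, 0.0562]
orientation: [-0.554, 0.758, 0.2, 0.278]
wrist_force: [1.7, 1.3, 2.3]
width: 0.011
finger_force: 59.3
time: 22.57
ee_pos: [0.5153, 0.1898, 0.0563]
orientation: [-0.554, 0.759, 0.2, 0.278]
wrist_force: [1.6, 0.9, 1.9]
width: 0.0114
finger_force: 59.3
time: 22.9
ee_pos: [0.5198, 0.2047, 0.0564]
orientation: [-0.554, 0.758, 0.2, 0.278]
wrist_force: [1.0, 0.2, 0.9]
width: 0.0111
finger_force: 59.3
 t 22.9 shift [ 0.0017 -0.0025 -0.0017] rows>= 0.0 turn [-0.0004  0.0005  0.0017] rows>= 0.0
0.033193822103446874 nose est
22.9 [0.5198 0.2047 0.0564] q [-0.12 -0.07 -0.53  0.95  0.68 -1.33] F [1.  0.2 0.9] w 0.0111 ff 59.3
```

```bash
python3 -m pendant '[[-0.008,0,0.0065,0,0,0,-1],[-0.008,0,0.0065,0,0,0,-1],[0,0,0,0,0,0,-1]]'|sed -n 2,4p
python3 -m pendant '[[-0.004,0,0.0033,0,0,0,-1],[0,0,0,0,0,0,-1]]'|sed -n 2,4p
python3 -m pendant '[[-0.004,0,0.0033,0,0,0,-1],[0,0,0,0,0,0,-1]]'|sed -n 2,4p
python3 -m pendant '[[-0.004,0,0.0033,0,0,0,-1],[0,0,0,0,0,0,-1]]'|sed -n 2,4p
python3 -m pendant '[[-0.004,0,0.0033,0,0,0,-1],[0,0,0,0,0,0,-1]]'|sed -n 2,4p
```

```text
ee_pos: [0.5227, 0.2148, 0.0564]
orientation: [-0.554, 0.758, 0.201, 0.278]
wrist_force: [-0.1, 0.8, 1.4]
ee_pos: [0.5234, 0.217, 0.0564]
orientation: [-0.554, 0.759, 0.201, 0.278]
wrist_force: [0.2, 0.4, 1.9]
ee_pos: [0.5243, 0.2192, 0.0564]
orientation: [-0.554, 0.759, 0.201, 0.278]
wrist_force: [-0.4, 1.6, 0.0]
ee_pos: [0.5251, 0.2217, 0.0564]
orientation: [-0.554, 0.759, 0.201, 0.278]
wrist_force: [0.7, -0.1, -0.5]
ee_pos: [0.5259, 0.2241, 0.0565]
orientation: [-0.554, 0.759, 0.2, 0.278]
wrist_force: [0.7, 0.4, 0.2]
```

Still free (nose about 55 mm in). Continue in 2.5 mm steps.

```bash
python3 -m pendant '[[-0.004,0,0.0033,0,0,0,-1],[0,0,0,0,0,0,-1]]'|sed -n 2,4p
python3 -m pendant '[[-0.004,0,0.0033,0,0,0,-1],[0,0,0,0,0,0,-1]]'|sed -n 2,4p
python3 -m pendant '[[-0.004,0,0.0033,0,0,0,-1],[0,0,0,0,0,0,-1]]'|sed -n 2,4p
```

```text
ee_pos: [0.5267, 0.2266, 0.0565]
orientation: [-0.554, 0.759, 0.2, 0.278]
wrist_force: [0.1, 0.1, -1.3]
ee_pos: [0.5276, 0.2291, 0.0567]
orientation: [-0.554, 0.759, 0.2, 0.278]
wrist_force: [0.0, 0.1, -0.4]
ee_pos: [0.5285, 0.2316, 0.0569]
orientation: [-0.554, 0.759, 0.2, 0.278]
wrist_force: [0.6, -0.3, -0.5]
```

```bash
python3 -m pendant '[[-0.004,0,0.0035,0,0,0,-1],[0,0,0,0,0,0,-1]]'|sed -n 2,4p
python3 -m pendant '[[-0.004,0,0.0035,0,0,0,-1],[0,0,0,0,0,0,-1]]'|sed -n 2,4p
python3 bar.py .03 .06
```

```text
ee_pos: [0.5294, 0.2342, 0.057]
orientation: [-0.554, 0.759, 0.2, 0.278]
wrist_force: [0.2, -1.0, -0.9]
ee_pos: [0.5303, 0.2367, 0.057]
orientation: [-0.554, 0.759, 0.2, 0.278]
wrist_force: [0.6, -0.5, -0.5]
z top 0.0403
```

```bash
python3 -m pendant '[[-0.002,0,0.0017,0,0,0,-1],[0,0,0,0,0,0,-1],[0,0,0,0,0,0,-1]]'|sed -n 2,4p
python3 -m pendant '[[-0.002,0,0.0017,0,0,0,-1],[0,0,0,0,0,0,-1],[0,0,0,0,0,0,-1]]'|sed -n 2,4p
```

```text
ee_pos: [0.5307, 0.2376, 0.0569]
orientation: [-0.554, 0.759, 0.2, 0.278]
wrist_force: [-0.5, -0.5, -1.1]
ee_pos: [0.5311, 0.2384, 0.0567]
orientation: [-0.554, 0.759, 0.2, 0.278]
wrist_force: [-0.8, -2.3, 0.0]
```

```bash
python3 -m pendant '[[-0.002,0,0.0017,0,0,0,-1],[0,0,0,0,0,0,-1],[0,0,0,0,0,0,-1]]'|sed -n 2,4p
python3 -m pendant '[[-0.002,0,0.0017,0,0,0,-1],[0,0,0,0,0,0,-1],[0,0,0,0,0,0,-1]]'|sed -n 2,4p
```

```text
ee_pos: [0.5313, 0.2384, 0.0566]
orientation: [-0.553, 0.76, 0.199, 0.277]
wrist_force: [-4.7, -10.2, 4.8]
ee_pos: [0.5316, 0.2384, 0.0566]
orientation: [-0.553, 0.761, 0.199, 0.276]
wrist_force: [-11.2, -18.3, 10.2]
```

Run:
```python
from h import *
a=snapshot("scene")[0]; b=snapshot("top")[0]
cv2.imwrite("pics/c6.png",np.hstack([cv2.resize(a[95:215,310:430],(400,400),interpolation=2),cv2.resize(b[195:275,180:260],(400,400),interpolation=2)])[...,::-1])
```

```text
(no output)
```

View pics/c6.png

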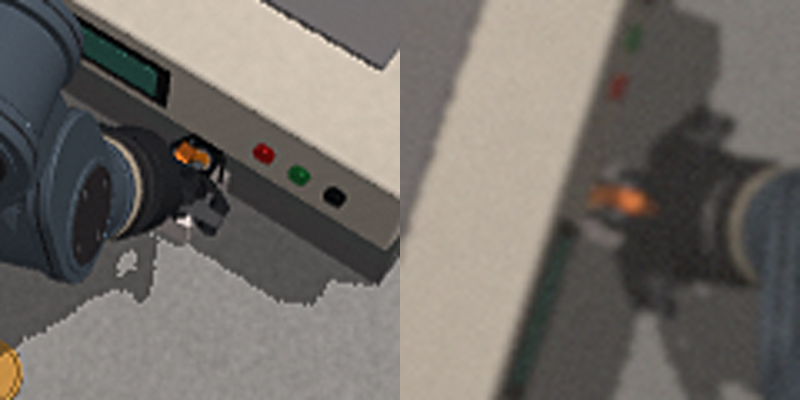

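The gripper stands clear of the hood in both views (top crop: fingers at 690,140 and hood edge at 570,200). So the 21 N is the stop. Release and retract.

```bash
python3 -m pendant '[[0.001,0,-0.001,0,0,0,-1],[0,0,0,0,0,0,-1]]'|sed -n 2,4p
python3 -m pendant '[[0,0,0,0,0,0,-0.4],[0,0,0,0,0,0,0],[0,0,0,0,0,0,0],[0,0,0,0,0,0,0],[0,0,0,0,0,0,0]]'
python3 -m pendant '[[0,0,-0.005,0,0,0,0],[0,0,-0.02,0,0,0,0],[0,0,-0.04,0,0,0,0],[0,0,-0.05,0,0,0,0],[0,0,-0.05,0,0,0,0]]'|sed -n 2,6p
python3 -m pendant '[[0,0,-0.06,0,0,0,0],[0,0,-0.06,0,0,0,0],[0,0,0,0,0,0,0],[0,0,0,0,0,0,0],[0,0,0,0,0,0,0]]'|sed -n 1,6p
python3 bar.py .03 .06
python3 - <<'E'
from h import *
f=np.array([np.cos(np.radians(72.04)),np.sin(np.radians(72.04)),0]); g=np.array([-f[1],f[0],0]); M=np.array([.5415,.2677,.03])
a,d=snapshot("scene"); P=cloud("scene",d); h=cv2.cvtColor(a,cv2.COLOR_RGB2HSV); Z=P[...,2]
m=(h[...,0]<22)&(h[...,1]>140)&(h[...,2]>80)&(Z>.085)&(Z<.096)&(abs(P[...,1]-.23)<.04)&(abs(P[...,0]-.53)<.05)
q=P[m]; print("handle top",len(q),q.mean(0).round(4),"along",np.percentile((q-M)@f*1000,[2,50,98]).round(1),"side",np.percentile((q-M)@g*1000,[2,50,98]).round(1))
cv2.imwrite("pics/c7.png",cv2.resize(a[110:290,270:450],(600,600),interpolation=2)[...,::-1])
E
```

```text
ee_pos: [0.5314, 0.2384, 0.0566]
orientation: [-0.553, 0.76, 0.199, 0.277]
wrist_force: [-7.6, -13.2, 5.9]
time: 26.38
ee_pos: [0.5317, 0.2411, 0.0571]
orientation: [-0.554, 0.758, 0.2, 0.278]
wrist_force: [-0.8, -0.1, -0.6]
width: 0.0423
finger_force: 0.0
ee_pos: [0.5141, 0.1902, 0.1203]
orientation: [-0.554, 0.758, 0.201, 0.278]
wrist_force: [0.7, -0.3, 0.2]
width: 0.0427
finger_force: 0.0
time: 27.22
ee_pos: [0.503, 0.1535, 0.1656]
orientation: [-0.554, 0.759, 0.2, 0.278]
wrist_force: [0.2, 0.2, 0.2]
width: 0.0429
finger_force: 0.0
z top 0.043
21 [369.7 142.9] [0.5399 0.2565 0.043 ] along -11.2 side -2.0 z 0.0388
23 [362.1 152. ] [0.5286 0.2246 0.043 ] along -45.0 side -1.0 z 0.0504
handle top 43 [0.5284 0.227  0.0887] along [-54.8 -43.  -31. ] side [-5.5 -0.2  6.2]
```

View pics/c7.png

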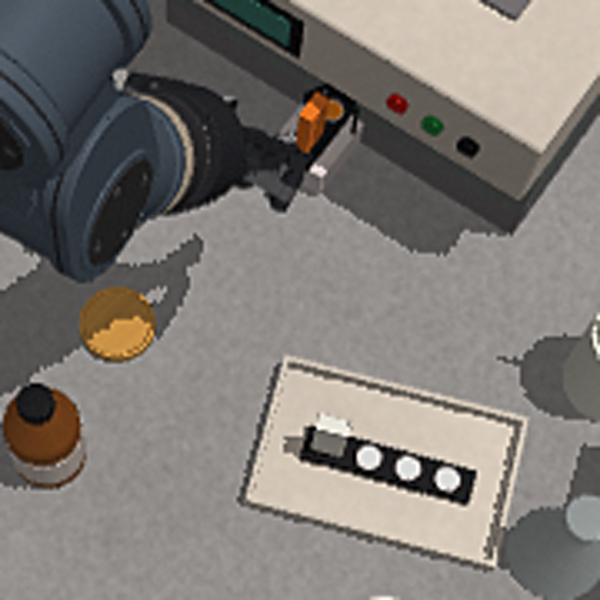

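The orange slide is upright in the slot (310,120) and the white one flat in the tray (385,460). The handle reads 43 ± 2 mm before the mouth. To be sure it is home, I'll nudge it from behind with shut fingers.

```bash
python3 -m pendant '[[0.029,-0.001,0.035,0,0,0,-1],[0.029,-0.001,0.035,0,0,0,-1],[0.029,-0.001,0.035,0,0,0,-1],[0.029,0,0.035,0,0,0,-1],[0.029,0,0.034,0,0,0,-1]]' 25 >/dev/null
python3 -m pendant '[[0,0,0,0,0,0,-1],[0,0,0,0,0,0,-1],[0,0,0,0,0,0,-1],[0,0,0,0,0,0,-1]]'
python3 - <<'E'
from h import *
f=np.array([np.cos(np.radians(72.04)),np.sin(np.radians(72.04)),0]); g=np.array([-f[1],f[0],0]); M=np.array([.5415,.2677,.03])
s=sensors.read_state(); e=s["ee_pos"]-M; print("along",e@f*1000,"side",e@g*1000,"z",s["ee_pos"][2]*1000)
p=M-.068*f; p[2]=.052; delta(p,R.from_quat(s["orientation"]))
E
```

```text
time: 28.07
ee_pos: [0.5063, 0.1535, 0.0544]
orientation: [-0.554, 0.758, 0.2, 0.279]
wrist_force: [0.0, 0.1, 1.0]
width: 0.0
finger_force: 0.0
along -119.47726136133285 side -1.7732506139134774 z 54.41417484094262
 t 28.07 shift [-0.0756  0.0033  0.0701] rows>= 1.3 turn [0. 0. 0.] rows>= 0.0
```

```bash
python3 -m pendant '[[-0.019,0.001,0.017,0,0,0,-1],[-0.019,0.001,0.017,0,0,0,-1],[-0.019,0.001,0.017,0,0,0,-1],[-0.012,0,0.010,0,0,0,-1],[0,0,0,0,0,0,-1]]' |sed -n 2,4p
python3 -m pendant '[[-0.004,0,0.0033,0,0,0,-1],[0,0,0,0,0,0,-1],[0,0,0,0,0,0,-1]]'|sed -n 2,4p
python3 -m pendant '[[-0.002,0,0.0017,0,0,0,-1],[0,0,0,0,0,0,-1],[0,0,0,0,0,0,-1]]'|sed -n 2,4p
python3 -m pendant '[[-0.002,0,0.0017,0,0,0,-1],[0,0,0,0,0,0,-1],[0,0,0,0,0,0,-1]]'|sed -n 2,4p
```

```text
ee_pos: [0.5189, 0.1987, 0.0534]
orientation: [-0.555, 0.758, 0.2, 0.279]
wrist_force: [0.6, 0.2, -0.1]
ee_pos: [0.5188, 0.1998, 0.0519]
orientation: [-0.554, 0.759, 0.2, 0.278]
wrist_force: [0.1, 0.5, -0.3]
ee_pos: [0.519, 0.2011, 0.0515]
orientation: [-0.554, 0.759, 0.2, 0.278]
wrist_force: [0.1, 0.4, -0.8]
ee_pos: [0.5194, 0.2026, 0.0516]
orientation: [-0.554, 0.759, 0.2, 0.278]
wrist_force: [0.4, -1.1, 0.5]
```

```bash
python3 -m pendant '[[-0.004,0,0.0034,0,0,0,-1],[0,0,0,0,0,0,-1],[0,0,0,0,0,0,-1]]'|sed -n 2,4p
python3 -m pendant '[[-0.002,0,0.0017,0,0,0,-1],[0,0,0,0,0,0,-1],[0,0,0,0,0,0,-1]]'|sed -n 2,4p
python3 -m pendant '[[-0.002,0,0.0017,0,0,0,-1],[0,0,0,0,0,0,-1],[0,0,0,0,0,0,-1]]'|sed -n 2,4p
```

```text
ee_pos: [0.5202, 0.2053, 0.0516]
orientation: [-0.554, 0.759, 0.2, 0.278]
wrist_force: [0.6, 0.6, 0.1]
ee_pos: [0.5206, 0.2065, 0.0516]
orientation: [-0.554, 0.759, 0.2, 0.278]
wrist_force: [-0.0, 0.1, -0.0]
ee_pos: [0.521, 0.2077, 0.0516]
orientation: [-0.554, 0.759, 0.2, 0.278]
wrist_force: [-0.3, 0.2, -0.5]
```

```bash
python3 -m pendant '[[-0.002,0,0.0017,0,0,0,-1],[0,0,0,0,0,0,-1],[0,0,0,0,0,0,-1]]'|sed -n 2,4p
python3 -m pendant '[[-0.002,0,0.0017,0,0,0,-1],[0,0,0,0,0,0,-1],[0,0,0,0,0,0,-1]]'|sed -n 2,4p
python3 -m pendant '[[-0.002,0,0.0017,0,0,0,-1],[0,0,0,0,0,0,-1],[0,0,0,0,0,0,-1]]'|sed -n 2,4p
```

```text
ee_pos: [0.5214, 0.209, 0.0516]
orientation: [-0.554, 0.759, 0.2, 0.278]
wrist_force: [-0.6, 0.1, -0.4]
ee_pos: [0.5218, 0.21, 0.0515]
orientation: [-0.554, 0.759, 0.2, 0.278]
wrist_force: [-0.5, -1.8, -0.9]
ee_pos: [0.5222, 0.2101, 0.0514]
orientation: [-0.554, 0.76, 0.199, 0.277]
wrist_force: [-4.3, -7.5, 3.2]
```

The force rose at once on touch with no sliding, so the slide was already home. Back straight off and up.

```bash
python3 -m pendant '[[0.01,0,-0.0085,0,0,0,-1],[0.03,0,-0.026,0,0,0,-1],[0.03,0,-0.026,0,0,0,-1],[0,0,-0.05,0,0,0,-1],[0,0,-0.05,0,0,0,-1]]' |sed -n 2,4p
python3 -m pendant '[[0,0,-0.05,0,0,0,-1],[0,0,0,0,0,0,-1],[0,0,0,0,0,0,-1],[0,0,0,0,0,0,-1],[0,0,0,0,0,0,-1]]'
python3 - <<'E'
from h import *
f=np.array([np.cos(np.radians(72.04)),np.sin(np.radians(72.04)),0]); g=np.array([-f[1],f[0],0]); M=np.array([.5415,.2677,.03])
a,d=snapshot("scene"); P=cloud("scene",d); h=cv2.cvtColor(a,cv2.COLOR_RGB2HSV); Z=P[...,2]
m=(h[...,0]<22)&(h[...,1]>140)&(h[...,2]>80)&(Z>.085)&(Z<.096)&(abs(P[...,1]-.23)<.04)&(abs(P[...,0]-.53)<.05)
q=P[m]; al=np.percentile((q-M)@f*1000,[2,50,98]); si=np.percentile((q-M)@g*1000,[2,50,98]); print(len(q),al.round(1),si.round(1)); show()
if abs(al[1]+42.5)<3 and abs(si[1])<3: print(ticket.job_done())
E
```

```text
ee_pos: [0.4963, 0.1366, 0.0894]
orientation: [-0.554, 0.759, 0.202, 0.277]
wrist_force: [0.5, -0.1, 0.8]
time: 31.57
ee_pos: [0.4922, 0.1222, 0.1083]
orientation: [-0.554, 0.759, 0.201, 0.278]
wrist_force: [-0.5, 0.1, -0.1]
width: 0.0002
finger_force: 0.0
47 [-54.8 -42.9 -31.3] [-6.4 -0.3  6.3]
31.62 [0.4921 0.1223 0.1082] q [-0.32 -0.13 -0.47  1.24  0.7  -1.58] F [-0.5 -0.1 -0.6] w 0.0001 ff 0.0
the job is handed in; nothing more can be done
None
```

The white-handled slide lies flat, handle up, in the white tray, the orange-handled slide is pressed home against the hidden stop and released, and I handed the job in at 31.6 s.

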